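Tie two drawer units together with a hook-on linking plate

ROBOT

A 7-joint arm with a two-finger parallel gripper is mounted at the origin on the work surface. World frame = base frame: x ahead of the robot, y to its left, z up, the work surface at z = 0. Lengths are in mm, angles in rad, forces in N, time in s.
With the tool pointing down it reaches from about 400 to 875 mm from the base axis. Payload 4.4 kg.
Tool frame: the origin (TCP) lies at the very end of the fingers, on their centre line; the grasp point (between the pads) lies 19 mm behind it; z points along the fingers, y is the line along which they close (so a half turn about z gives the same grasp; the last joint's range is limited). The gripper opens to 85 mm and grips with 20 to 120 N. Pads are 22 mm wide; open, the fingers measure 114 mm over their backs; the gripper's body (76 mm by 85 mm) begins 54 mm behind the grasp point. The pads swing forward as they close: fully open they stand 13 mm farther back than shut.
Start: joints at [-1.37, 0.628, 0.038, 1.517, -0.027, 0.996, -0.02], TCP at [171.345, 627.024, 231.313] pointing down, gripper open.
Joint ranges: [-3.06, 3.06], [-0.37, 2.12], [-1.25, 1.32], [0.18, 2.47], [-1.1, 4.24], [0.23, 1.98], [-2.94, 2.94]. Speed limits (rad/s): [2.57, 2.57, 3.14, 3.14, 3.14, 3.14, 3.14].

INTERFACE

Orientations are given as [roll, pitch, yaw] about the fixed x, y, z axes, in that order (R = Rz(yaw) Ry(pitch) Rx(roll)).
In Python, from cell import ctrl gives the robot as it stands.
- The arm moves only by the tool step_arm, never from a script. Its argument "series" is a list that holds one entry, the list of rows, each a list of 7 numbers: the turn, a rotation vector about the tool's x, y, z as a fraction of full scale, then the shift along the tool's x, y, z as a fraction of full scale, then the closure, from 0 (fully open) to 1 (shut). In form: [[[ax, ay, az, tx, ty, tz, gripper], ...]]. A call has 1 to 12 rows; each row shifts and turns the commanded pose from where the row before left it, along the tool's axes as they then stand; what a row does not reach is not made up. Full scale, the value 1, is 150 mm for a shift and 45 degrees for a turn. A row lasts 1/10 s, in which the tool goes at most 50 mm and 8.59 degrees, less where a joint would pass 70% of its speed; a pose out of reach is approached as far as the arm can. A call with a number of a shift or a turn outside -1 to 1 is refused whole. A call with a gripper value outside its range is refused whole. The fingers move at their own pace and stop on an object; the grip force is fixed at half the most. Time passes only in rows, so rows that do not move let the fingers close. It gives the time, the measured TCP pose, the force, the opening and the grip force at its end, in the units of the state.
- ctrl.read_state(): the state, without advancing time (a new reading comes with each control period).
- ctrl.get_image(name): name is "side" or "top" or "wrist"; returns a dict with "img" (400x640x3 uint8, red, green, blue), "fx", "fy", "cx", "cy" (pixels), "R" (3x3) and "t" (3): a world point X has camera coordinates R X + t. Camera axes: x right, y down, z forward; pixel columns grow to the right and rows downward; lengths in mm; the calibration is good to about 2 mm. The wrist camera is an equidistant fisheye: a pixel r from the principal point sees the ray r / f radians off the axis. A picture is of the moment at which its call begins. There is no depth.
- ctrl.finish_job(): hands the job in; it is judged then, once.
Trained networks look in a picture, given as the dict that the camera call returned (one of the last four; its "shot" number tells which), for a name from the list of things; names that differ only in an ending like _2 or _b are one class to them, and where a whole thing is asked for, a point or a joint stands for the part that bears it (a point fixed in the world has none). Each returns a list of dicts, best first, with "score" (0 to 1); they miss things now and then, are a little off and sometimes report something else, mostly with a low value. They report only what shows in the picture. A call takes as long as a camera call.
- ctrl.recognise(picture, thing): "centre" ([column, row] in pixels, amid what is visible of it).
The state is a dict: "clock": time; "qpos": joint angles; "qd": joint speeds; "tau": joint torques, N m; "eef_pos": TCP position; "tool_rot": TCP orientation; "force": force on the tool from outside, world axes, zero at the start; "torque": the same for the moment, N m; "width": finger opening in mm; "gripper_force": force on a finger pad.
Only numpy, scipy, OpenCV 4.12 (cv2) and the standard library are available. Lean on these libraries where they do the work, as an engineer would, in place of code of your own. Each camera call takes 0.05 s, during which the arm holds its last target. There are 200 camera calls.

TASK

Two low drawer units stand side by side on the staff-kitchen bench; tie them together with the steel linking plate lying in front of them. The stud on the left unit may be set a little forward or back in its slot: find it, tilt the plate and hook its oblong eye past the stud's wide head, then level it and let the square hole at its other end down over the pin on the right unit, so that it lies flat on both tops under the stud's head, and let go. Do not force or bang the plate or the units, and leave the mug, bottle and jar where they are.

Things in the scene. Friction and masses are not known exactly. Their poses are not given: they have to be found in the camera images.
- units: Pair of low blue-grey steel drawer units side by side, fixed to the bench; together 360 wide (own y) x 270 deep (own x) x 90 mm high, drawer fronts towards own -x. Left unit at +y, right unit at -y. Origin: centre of the underside; z up. Both tops are level and flush; a fixed wooden sachet tray 130 x 90 x 45 mm high stands at the back of the right one.
- slot (a point): Middle of the black cross slot in the left unit's top (units' axes). In it stands the upright steel stud, clamped fast anywhere up to 10 mm either side of this point along units' x: its true place is not measured, see or feel it. Shank 10 mm diameter; rectangular head 36 long (units' y) x 16 wide x 4 mm thick, underside 15 mm and upper face 19 mm above the unit's top.
- pin (a point): Foot of the fixed steel pin on the right unit's top (units' axes), 114 mm from the slot's middle along units' -y. Pin 10 mm diameter, straight for 7 mm, then tapering to 6.4 mm at its top, 11 mm high in all.
- link_grip (a point): Centre of the black bar grip standing on the loose steel linking plate (0.23 kg). Grip 50 long (own x) x 14 wide (own y) x 24 mm high; this point is 12 mm above the plate's upper face. Plate 5 mm thick, 44 mm wide, from 68 mm behind this point (hole end) to 84.5 mm ahead (eye end). Axes: x towards the eye end, z up; fitted, its x points from pin to stud (units' +y).
- link_eye (a point): Centre of the plate's rectangular eye, at half thickness, 62 mm from the grip centre along own x. Eye 26 long (own x) x 20 mm wide: shorter than the stud's head, so it cannot pass it level.
- link_edge (a point): Middle of the eye's outer edge at the plate's upper face, 75 mm from the grip centre along own x. Beyond it is the 9.5 mm wide outer bar. With the plate tilted about 30 degrees, eye end down, this bar goes down past the head's far (units' +y) end and under it; pulled back along units' -y till it meets the shank, the eye's other edge clears the head.
- link_hole (a point): Centre of the 14 x 14 mm square hole at the plate's other end, at half thickness, 52 mm from the grip centre along own -x (114 mm from the eye's centre); it goes over the pin.
- mug: White mug, 80 mm diameter x 90 mm high, loose, standing on the bench in front of the units. Origin: centre of the underside.
- bottle: Green glass bottle, 64 mm diameter x 210 mm high, loose, on the bench left of the units. Origin: centre of the underside.
- jar: Amber jar with steel lid, 80 mm diameter x 120 mm high, loose, on the bench right of the units. Origin: centre of the underside.

How it is judged (in metres and radians):
On the way:
1. the plate, tilted eye end down, has its eye around the stud with the eye end lowered (angle between link_eye's own z axis and vertical above 0.12 rad and z of link_eye in the frame of slot between 0 and 0.02 m and y of link_eye in the frame of slot between -0.02 and 0.025 m and x of link_eye in the frame of slot between -0.014 and 0.014 m), for 0.1 s.
At the end, for the whole second after the job is handed in: The plate lies flat on both units' tops (eye and hole centres, at half thickness, less than 5 mm above the tops; tilt under 0.04 rad), its eye round the stud under the head (eye centre within 16 mm of the slot's middle) and its square hole over the pin (centres within 5 mm), released and staying so (z of link_eye in the frame of slot below 0.005 m and z of link_hole in the frame of pin between 0 and 0.005 m and horizontal distance between link_hole and pin below 0.005 m and horizontal distance between link_eye and slot below 0.016 m and angle between link_eye's own z axis and vertical below 0.04 rad); the robot touches nothing.
It fails at once if the units, with their stud and pin, are pressed or struck with more than 40 N (contact force between units and anything else above 40 N).
It fails at once if the mug is moved more than 20 mm (distance of mug from where it was at the start of the episode above 0.02 m).
It fails at once if the bottle is moved more than 20 mm (distance of bottle from where it was at the start of the episode above 0.02 m).
It fails at once if the jar is moved more than 20 mm (distance of jar from where it was at the start of the episode above 0.02 m).
It also fails if it takes over 64 s, if anything falls off the work surface, if the arm or the gripper's body presses on something with over 40 N, if the wrist force passes 120 N, or if a joint passes its speed limit or range.

## Working session

There is one attempt and no reset: what is moved stays moved. The work goes in short steps, Python scripts to look and compute and a tool call to move; the robot and the scene stay as the last step left them, time stands still between calls to the robot, and variables do not carry over. Pictures are saved under pics/ and viewed, at most 10 in all, crops included, and the job is handed in when it is done.

Besides the shell and the picture viewer there is one more tool, called after "Request:" by a JSON object that holds its "api" and its "payload". step_arm: Moves the arm, as the interface text tells. Shift numbers are shares of 150 mm and turn numbers shares of 45 degrees, none past 1 either way. Its arguments: {"type":"object","properties":{"series":{"type":"array","items":{"type":"array","items":{"type":"array","items":{"type":"number","minimum":-1,"maximum":1}}}}},"required":["series"]}

```bash
mkdir -p pics; cat > h.py <<'E'
import numpy as np, cv2
from cell import ctrl
from scipy.spatial.transform import Rotation as Ro
def save(p,n): cv2.imwrite(f'pics/{n}.png',p['img'][:,:,::-1])
def ray(p,uv,fish=False):
    u=(uv[0]-p['cx'])/p['fx'];v=(uv[1]-p['cy'])/p['fy']
    if fish:
        r=np.hypot(u,v); d=np.array([np.sin(r)*u/r if r else 0,np.sin(r)*v/r if r else 0,np.cos(r)])
    else: d=np.array([u,v,1.])
    R=np.array(p['R']);t=np.array(p['t']); return -R.T@t, R.T@d
def atz(p,uv,z,fish=False):
    c,d=ray(p,uv,fish); return c+d*(z-c[2])/d[2]
def proj(p,X,fish=False):
    c=np.array(p['R'])@np.array(X,float)+np.array(p['t'])
    if fish:
        r=np.hypot(c[0],c[1]);a=np.arctan2(r,c[2]);return np.array([p['cx']+p['fx']*a*c[0]/r,p['cy']+p['fy']*a*c[1]/r])
    return np.array([p['cx']+p['fx']*c[0]/c[2],p['cy']+p['fy']*c[1]/c[2]])
E
python3 - <<'E'
from h import *
Z=dict(slot=90,pin=95,link_grip=17,link_eye=2.5,link_hole=2.5,link_edge=5,mug=45,bottle=100,jar=60,units=90)
im=[]
for n in('top','side'):
    p=ctrl.get_image(n); im.append(p['img'])
    save(p,n)
    for k in Z:
        for r in ctrl.recognise(p,k)[:2]: print(n,k,np.round(r['centre']),round(r['score'],2),np.round(atz(p,r['centre'],Z[k])))
s=ctrl.read_state();print(s)
E
```

```text
top slot [302. 143.] 0.92 [686.  61.  90.]
top pin [303. 140.] 0.56 [691.  60.  95.]
top link_grip [391. 247.] 0.44 [ 427. -182.   17.]
top link_eye [389. 246.] 0.56 [ 431. -180.    2.]
top link_hole [389. 248.] 0.84 [ 424. -178.    2.]
top link_edge [394. 247.] 0.67 [ 427. -194.    5.]
top mug [262. 235.] 0.66 [446. 159.  45.]
top bottle [179. 168.] 0.86 [606. 376. 100.]
top bottle [301. 142.] 0.54 [684.  64. 100.]
top jar [471. 178.] 0.96 [ 610. -389.   60.]
top units [304. 143.] 0.98 [686.  56.  90.]
top units [388. 248.] 0.56 [ 418. -164.   90.]
side slot [236. 232.] 0.79 [706. 144.  90.]
side slot [305. 140.] 0.15 [ 603. -325.   90.]
side pin [238. 235.] 0.73 [699. 159.  95.]
side pin [363. 192.] 0.33 [443. -24.  95.]
side link_grip [360. 191.] 0.67 [ 442. -158.   17.]
side link_eye [359. 190.] 0.74 [ 441. -192.    2.]
side link_hole [362. 190.] 0.98 [ 435. -189.    2.]
side link_edge [360. 191.] 0.74 [ 439. -182.    5.]
side mug [364. 258.] 0.6 [447. 155.  45.]
side bottle [260. 323.] 0.68 [616. 382. 100.]
side jar [306. 141.] 0.74 [ 606. -385.   60.]
side jar [363. 191.] 0.17 [439. -85.  60.]
side units [235. 234.] 0.69 [709. 149.  90.]
{'clock': 1.1, 'qpos': array([-1.36980355,  0.62837355,  0.03850434,  1.51741546, -0.0270064 ,
        0.99629917, -0.01999187]), 'qd': array([ 0.00122131, -0.00058943, -0.00119281, -0.00176521,  0.00034013,
       -0.00026421, -0.00102089]), 'tau': array([-1.39575768e-04, -5.63298154e+01,  1.22589257e+00, -1.93791425e+01,
        1.10101886e-02,  1.37305233e-03, -2.29270665e-05]), 'eef_pos': array([171.34220899, 627.01869023, 231.32569557]), 'tool_rot': array([ 3.14157063e+00, -4.05790199e-05,  2.87477565e+00]), 'force': array([-0.35961443, -0.00425888, -0.00718584]), 'torque': array([ 0.006764  , -0.01869201,  0.0051456 ]), 'gripper_force': 0.0, 'width': 85.7418994236611}
```

View pics/top.png

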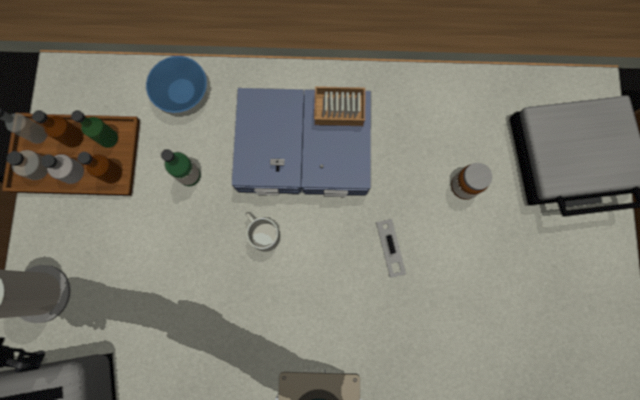

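View pics/side.png

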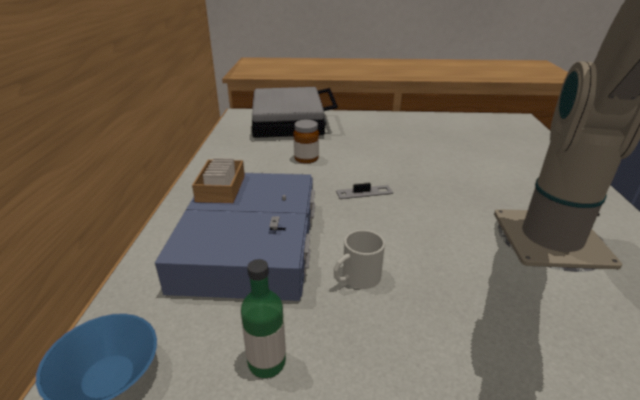

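The top view shows the plate at about (391,245), with its small hole towards (383,226) and its eye towards (395,268). The stud is at (278,163) and the pin at (321,167). The networks' top centres for the slot and pin are only coarse, because they land amid the units. The side view agrees: stud head at (275,223), pin at (283,197).

```bash
cat >> h.py <<'E'
def RT(rpy): return Ro.from_euler('xyz',rpy)
def rows(P0,R0,targets,n,g,dec=3):
    """targets: list of (pos,Rotation) ; n rows each; returns rounded rows, simulating rounding"""
    P=np.array(P0,float);R=R0;out=[]
    for (pt,rt),k in zip(targets,n):
        for i in range(k):
            f=1/(k-i)
            d=R.inv().apply((np.array(pt)-P)*f); rv=((R.inv()*rt).as_rotvec())*f
            r=np.round(np.r_[rv/np.radians(45),d/150],dec)+0.
            out.append(r.tolist()+[g])
            P=P+R.apply(r[3:]*150);R=R*Ro.from_rotvec(r[:3]*np.radians(45))
    s='[['+','.join('['+','.join(f'{x:g}' for x in o)+']' for o in out)+']]'
    print(len(out),s,np.round(P,1));return P,R
E
python3 - <<'E'
from h import *
p=ctrl.get_image('top')
for n,uv,z in(('stud',(278,163),109),('pin',(321,167),101),('grip',(391,244),24),('hole',(383,226),5),('eye',(395,268),5),('mugc',(263,235),90),('FL',(233,190),90),('FR',(369,193),90),('BL',(237,89),90),('BR',(371,90),90)): print(n,np.round(atz(p,uv,z),1))
q=ctrl.get_image('side')
for n,uv,z in(('stud',(275,220),109),('pin',(283,197),101),('grip',(362,187),29)): print(n,np.round(atz(q,uv,z),1))
s=ctrl.read_state();P=s['eef_pos'];R=RT(s['tool_rot'])
T=[];
N=24
for i in range(1,N+1):
    f=i/N;az=np.radians(74.7+f*(-24-74.7));r=650+(500-650)*min(1,f*1.6);z=231+(300-231)*min(1,f*3)
    if f>.8:z=300-(f-.8)*5*60
    T.append(([r*np.cos(az),r*np.sin(az),z],RT([np.pi,0,2.875+f*(np.radians(196)-2.875)])))
P,R=rows(P,R,T[:12],[1]*12,0)
rows(P,R,T[12:],[1]*12,0)
E
```

```text
stud [624.3 120.9 109. ]
pin [619.1  10.3 101. ]
grip [ 433.7 -181.4   24. ]
hole [ 483.9 -162.6    5. ]
eye [ 371.9 -194.8    5. ]
mugc [440.3 151.8  90. ]
FL [554.2 235.2  90. ]
FR [ 556.5 -115.    90. ]
BL [832.2 242.6  90. ]
BR [ 839.9 -118.2   90. ]
stud [629.2 122.4 109. ]
pin [626.1  19.2 101. ]
grip [ 436.9 -160.7   29. ]
12 [[[0,0,-0.029,-0.307,-0.078,-0.055,0],[0,0,-0.029,-0.293,-0.105,-0.058,0],[0,0,-0.029,-0.276,-0.132,-0.057,0],[0,0,-0.029,-0.259,-0.156,-0.058,0],[0,0,-0.029,-0.238,-0.177,-0.057,0],[0,0,-0.029,-0.216,-0.197,-0.058,0],[0,0,-0.029,-0.193,-0.214,-0.057,0],[0,0,-0.029,-0.167,-0.228,-0.058,0],[0,0,-0.029,-0.143,-0.239,0,0],[0,0,-0.029,-0.116,-0.248,0,0],[0,0,-0.029,-0.089,-0.254,0,0],[0,0,-0.029,-0.063,-0.257,0,0]]] [478.9 226.9 300. ]
12 [[[0,0,-0.029,-0.037,-0.257,0,0],[0,0,-0.029,-0.01,-0.255,0,0],[0,0,-0.029,0.014,-0.25,0,0],[0,0,-0.029,-0.027,-0.238,0,0],[0,0,-0.029,-0.006,-0.239,0,0],[0,0,-0.028,0.018,-0.238,0,0],[0,0,-0.029,0.039,-0.236,0,0],[0,0,-0.029,0.062,-0.231,0.067,0],[0,0,-0.029,0.083,-0.225,0.083,0],[0,0,-0.029,0.105,-0.215,0.083,0],[0,0,-0.029,0.124,-0.205,0.084,0],[0,0,-0.029,0.142,-0.192,0.083,0]]] [ 456.8 -203.4  240. ]
```

Request:
{"api": "step_arm", "payload": {"series": [[[0, 0, -0.03, -0.31, -0.08, -0.055, 0], [0, 0, -0.03, -0.29, -0.105, -0.058, 0], [0, 0, -0.03, -0.28, -0.13, -0.057, 0], [0, 0, -0.03, -0.26, -0.155, -0.058, 0], [0, 0, -0.03, -0.24, -0.18, -0.057, 0], [0, 0, -0.03, -0.215, -0.2, -0.058, 0], [0, 0, -0.03, -0.19, -0.21, -0.057, 0], [0, 0, -0.03, -0.17, -0.23, -0.058, 0], [0, 0, -0.03, -0.14, -0.24, 0, 0], [0, 0, -0.03, -0.115, -0.25, 0, 0], [0, 0, -0.03, -0.09, -0.25, 0, 0], [0, 0, -0.03, -0.06, -0.26, 0, 0]]]}}

```text
clock: 2.4
eef_pos: [481.5, 225.3, 300.2]
tool_rot: [3.141, 0.001, -3.125]
force: [-0.2, -0.3, -0.0]
width: 85.5
gripper_force: 0.0
```

Request:
{"api": "step_arm", "payload": {"series": [[[0, 0, -0.03, -0.037, -0.257, 0, 0], [0, 0, -0.03, -0.01, -0.255, 0, 0], [0, 0, -0.03, 0.014, -0.25, 0, 0], [0, 0, -0.03, -0.027, -0.24, 0, 0], [0, 0, -0.03, -0.006, -0.24, 0, 0], [0, 0, -0.03, 0.018, -0.24, 0, 0], [0, 0, -0.03, 0.04, -0.235, 0, 0], [0, 0, -0.03, 0.06, -0.23, 0.067, 0], [0, 0, -0.03, 0.083, -0.225, 0.083, 0], [0, 0, -0.03, 0.105, -0.215, 0.083, 0], [0, 0, -0.03, 0.124, -0.205, 0.084, 0], [0, 0, -0.03, 0.142, -0.19, 0.083, 0]]]}}

```text
clock: 3.6
eef_pos: [464.5, -205.5, 239.7]
tool_rot: [-3.141, 0.001, -2.842]
force: [-0.3, 0.4, -0.3]
width: 85.5
gripper_force: 0.0
```

```bash
python3 - <<'E'
from h import *
p=ctrl.get_image('wrist');save(p,'w1')
s=ctrl.read_state();print(s['clock'],s['eef_pos'],np.degrees(s['tool_rot']),s['qpos'])
Z=dict(slot=90,pin=95,link_grip=17,link_eye=2.5,link_hole=2.5)
for k in Z:
    for r in ctrl.recognise(p,k)[:2]: print(k,np.round(r['centre']),round(r['score'],2),np.round(atz(p,r['centre'],Z[k],True),1))
E
```

```text
3.65 [ 460.00144382 -212.05046142  237.95018386] [-179.86238407   -0.32306191 -163.26010811] [ 0.32520809  0.4174382   0.06681202  1.90243105 -0.02947362  0.82565011
  2.26932608]
slot [395. 320.] 0.95 [599.  -67.1  90. ]
pin [394. 316.] 0.58 [590.8 -72.3  95. ]
link_grip [349. 142.] 0.55 [ 422.3 -181.9   17. ]
link_eye [346. 145.] 0.8 [ 428.4 -182.2    2.5]
link_hole [348. 145.] 0.89 [ 427.5 -180.     2.5]
```

View pics/w1.png

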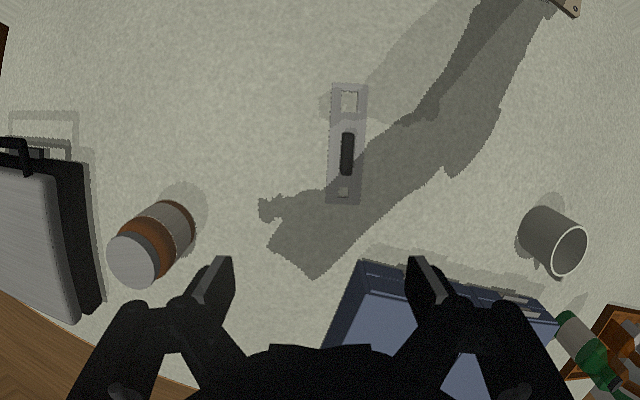

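The wrist view shows the plate well: eye centre (350,100), grip top centre (347,152), hole (343,192).

```bash
python3 - <<'E'
from h import *
# picture pose unchanged
p=ctrl.get_image('wrist')
s=ctrl.read_state();print(s['clock'],s['eef_pos'],np.degrees(s['tool_rot']))
g=p['img'][70:215,315:385].astype(np.uint8)
gray=cv2.cvtColor(g,cv2.COLOR_RGB2GRAY)
m=(gray<45).astype(np.uint8)
n,l,st,c=cv2.connectedComponentsWithStats(m)
i=max(range(1,n),key=lambda i:st[i,4]*(abs(c[i][1]-82)<15));gc=c[i]+[315,70];print('gripbar',gc,st[i])
for n,uv,z in(('eye',(350,100),3),('hole',(343,192),3),('grip',gc,26),('grip',gc,20)): print(n,np.round(atz(p,uv,z,True),1))
cv2.imwrite('pics/c1.png',cv2.resize(p['img'][70:215,305:395,::-1],None,fx=4,fy=4,interpolation=cv2.INTER_CUBIC))
print('cam',-np.array(p['R']).T@p['t'])
E
```

```text
3.95 [ 465.61342708 -202.63776203  240.38757941] [ 1.79996284e+02  6.73874281e-02 -1.62765707e+02]
gripbar [344.80555556 153.04861111] [ 23  61  14  43 432]
eye [ 374.3 -192.3    3. ]
hole [ 487.5 -164.4    3. ]
grip [ 436.1 -180.9   26. ]
grip [ 436.8 -180.2   20. ]
cam [ 391.44828943 -225.55204534  383.7356289 ]
```

View pics/c1.png

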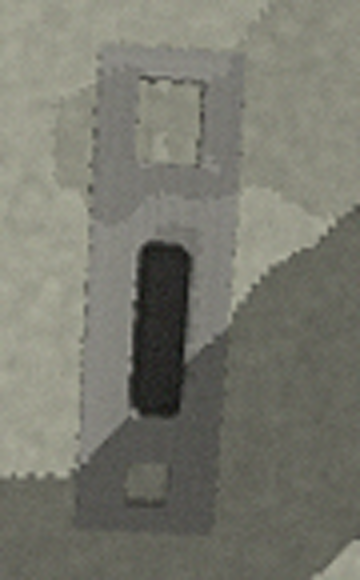

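```bash
python3 - <<'E'
from h import *
p=ctrl.get_image('wrist')
e=atz(p,(347.8,100.2),4,True);h=atz(p,(342,191.2),4,True);g=atz(p,(345,152),27,True)
d=e-h;yaw=np.arctan2(d[1],d[0]);u=d/np.linalg.norm(d)
c=h+u*(52/114)*np.linalg.norm(d)
print(e,h,g,c,np.degrees(yaw),np.linalg.norm(d))
s=ctrl.read_state();P=s['eef_pos'];R=RT(s['tool_rot'])
t=(g+c)/2
rt=RT([np.pi,0,yaw])
rows(P,R,[([t[0],t[1],110],rt),([t[0],t[1],20],rt),([t[0],t[1],7.5],rt)],[5,3,2],0)
E
```

```text
[ 375.60919898 -194.7150651     4.        ] [ 486.79025341 -165.8892091     4.        ] [ 434.87586988 -181.03937363   27.        ] [ 436.07608823 -179.03784517    4.        ] -165.46499531120548 114.85711487155058
10 [[[0,0,0.012,0.03,0.041,0.174,0],[0,0,0.012,0.03,0.04,0.174,0],[0,0,0.012,0.03,0.04,0.174,0],[0,0.001,0.012,0.031,0.04,0.174,0],[0,0,0.012,0.031,0.04,0.173,0],[0,0,0,0,0,0.2,0],[0,0,0,0,0,0.2,0],[0,0,0,0,0,0.2,0],[0,0,0,0,0,0.042,0],[0,0,0,0,0,0.042,0]]] [ 435.5 -180.     7.5]
```

Request:
{"api": "step_arm", "payload": {"series": [[[0, 0, 0.012, 0.03, 0.04, 0.174, 0], [0, 0, 0.012, 0.03, 0.04, 0.174, 0], [0, 0, 0.012, 0.03, 0.04, 0.174, 0], [0, 0, 0.012, 0.031, 0.04, 0.174, 0], [0, 0, 0.012, 0.031, 0.04, 0.173, 0], [0, 0, 0, 0, 0, 0.2, 0], [0, 0, 0, 0, 0, 0.2, 0], [0, 0, 0, 0, 0, 0.2, 0], [0, 0, 0, 0, 0, 0.042, 0], [0, 0, 0, 0, 0, 0.042, 0], [0, 0, 0, 0, 0, 0, 0], [0, 0, 0, 0, 0, 0, 0]]]}}

```text
clock: 5.2
eef_pos: [436.5, -181.1, 10.1]
tool_rot: [3.138, -0.004, -2.888]
force: [-0.9, 0.1, 0.8]
width: 85.3
gripper_force: 0.0
```

Request:
{"api": "step_arm", "payload": {"series": [[[0, 0, 0, 0, 0, 0, 0.5], [0, 0, 0, 0, 0, 0, 0.7], [0, 0, 0, 0, 0, 0, 0.9], [0, 0, 0, 0, 0, 0, 1], [0, 0, 0, 0, 0, 0, 1], [0, 0, 0, 0, 0, 0, 1], [0, 0, 0, 0, 0, 0, 1], [0, 0, 0, 0, 0, 0, 1], [0, 0, 0, 0, 0, 0, 1], [0, 0, 0, 0, 0, 0, 1]]]}}

```text
clock: 6.2
eef_pos: [435.8, -181.9, 10.3]
tool_rot: [3.138, -0.004, -2.89]
force: [-0.5, 0.8, 4.9]
width: 12.3
gripper_force: 59.4
```

```bash
python3 - <<'E'
from h import *
s=ctrl.read_state();P=s['eef_pos'];R=RT(s['tool_rot']);y=np.degrees(s['tool_rot'][2])
a=lambda t:RT([np.pi,0,np.radians(t)])
P,R=rows(P,R,[(P+[0,0,100],a(-165.5)),([520,-60,230],a(-230))],[4,8],1)
rows(P,R,[([570,20,230],a(-270))],[8],1)
E
```

```text
12 [[[0.001,-0.001,-0.001,0.001,0.001,-0.167,1],[0.001,-0.001,0,0,0,-0.167,1],[0.001,-0.002,-0.001,0.001,0,-0.166,1],[0.002,-0.001,0,0,0.001,-0.167,1],[0,0,0.179,-0.093,0.081,-0.1,1],[0,0,0.179,-0.081,0.093,-0.1,1],[0,0,0.179,-0.067,0.103,-0.1,1],[0,0,0.179,-0.052,0.112,-0.1,1],[0,0,0.179,-0.036,0.118,-0.099,1],[0,0,0.179,-0.019,0.122,-0.1,1],[0,0,0.179,-0.002,0.124,-0.099,1],[0,0,0.18,0.015,0.122,-0.1,1]]] [520. -60. 230.]
8 [[[0,0,0.111,0.024,0.075,0,1],[0,0,0.111,0.031,0.072,0,1],[0,0,0.111,0.037,0.069,0,1],[0,0,0.111,0.043,0.066,0,1],[0,0,0.111,0.048,0.062,0,1],[0,0,0.111,0.054,0.058,0,1],[0,0,0.111,0.058,0.053,0,1],[0,0,0.112,0.063,0.047,0,1]]] [570.  20. 230.]
```

Request:
{"api": "step_arm", "payload": {"series": [[[0, 0, 0, 0, 0, -0.05, 1], [0, 0, 0, 0, 0, -0.15, 1], [0.002, -0.002, 0, 0, 0, -0.23, 1], [0.002, -0.002, 0, 0, 0, -0.23, 1], [0, 0, 0.18, -0.093, 0.081, -0.1, 1], [0, 0, 0.18, -0.081, 0.093, -0.1, 1], [0, 0, 0.18, -0.067, 0.103, -0.1, 1], [0, 0, 0.18, -0.052, 0.112, -0.1, 1], [0, 0, 0.18, -0.036, 0.118, -0.1, 1], [0, 0, 0.18, -0.019, 0.122, -0.1, 1], [0, 0, 0.18, -0.002, 0.124, -0.1, 1], [0, 0, 0.18, 0.015, 0.122, -0.1, 1]]]}}

```text
clock: 7.4
eef_pos: [520.8, -59.5, 229.5]
tool_rot: [-3.14, -0.002, 2.257]
force: [0.6, -0.4, -2.7]
width: 12.6
gripper_force: 58.8
```

Request:
{"api": "step_arm", "payload": {"series": [[[0, 0, 0.11, 0.024, 0.075, 0, 1], [0, 0, 0.11, 0.031, 0.072, 0, 1], [0, 0, 0.11, 0.037, 0.069, 0, 1], [0, 0, 0.11, 0.043, 0.066, 0, 1], [0, 0, 0.11, 0.048, 0.062, 0, 1], [0, 0, 0.11, 0.054, 0.058, 0, 1], [0, 0, 0.11, 0.058, 0.053, 0, 1], [0, 0, 0.11, 0.063, 0.047, 0, 1], [0, 0, 0, 0, 0, 0, 1], [0, 0, 0, 0, 0, 0, 1], [0, 0, 0, 0, 0, 0, 1]]]}}

```text
clock: 8.5
eef_pos: [570.8, 18.4, 228.9]
tool_rot: [-3.14, -0.0, 1.571]
force: [0.5, 0.6, -2.1]
width: 12.7
gripper_force: 58.9
```

```bash
python3 - <<'E'
from h import *
p=ctrl.get_image('wrist');save(p,'w2')
np.savez('w2.npz',**{k:np.array(p[k]) for k in('img','fx','fy','cx','cy','R','t')})
s=ctrl.read_state();print(s['clock'],s['eef_pos'],np.degrees(s['tool_rot']),s['qpos'],s['force'],s['torque'],s['width'])
for n,X in dict(stud=(626,121,109),pin=(622,12,101),eye=s['eef_pos']+[0,62,0]).items(): print(n,proj(p,X,True))
E
```

```text
8.55 [570.91520384  18.36961936 228.99396499] [-1.79914704e+02 -1.55382753e-02  8.99920178e+01] [-0.68339312  0.74534132  1.05870072  1.76081168 -0.73059932  1.08835948
  0.62934128] [-0.15980079  0.28300354 -2.56693263] [-0.06861962 -0.06290998 -0.00637879] 12.585140075263128
stud [384.604298   78.4833804]
pin [374.28664084 198.91857501]
eye [318.40094436 140.52902114]
```

View pics/w2.png

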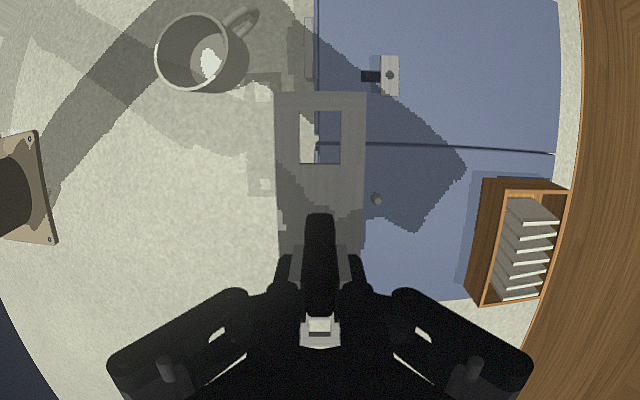

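The plate is held square; its eye is at (320,137). The stud head is at about (389,75), with the slot's black end at (371,76), and the pin top is at about (376,198). I'll zoom in for exact values.

```bash
python3 - <<'E'
import cv2
i=cv2.imread('pics/w2.png')
cv2.imwrite('pics/c2.png',cv2.resize(i[40:220,265:415],None,fx=3.3,fy=3.3,interpolation=cv2.INTER_CUBIC))
E
```

```text
(no output)
```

View pics/c2.png

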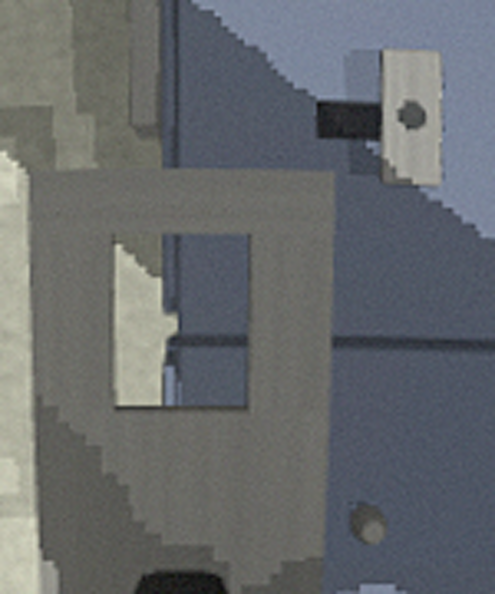

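```bash
python3 - <<'E'
from h import *
p=dict(np.load('w2.npz'))
f=lambda x,y,z:atz(p,(265+x/3.3,40+y/3.3),z,True)
print('stud',f(412,115,109),f((384+441+441+383)/4,(49+52+186+183)/4,109))
for q in((384,49),(441,52),(441,186),(383,183)): print(f(*q,109))
print('pin',f(372,530,101))
print('slotend',f(317,120,90))
print('gap',f(335,342,90),atz(p,(545,152.5),90,True))
T=np.array([570.92,18.37,228.99])
for q in((114,233),(249,234),(249,407),(115,407)): print('eye',f(*q,T[2]-5.3)-T)
for q in((32,172),(333,173)): print('end',f(*q,T[2]-5.3)-T)
E
```

```text
stud [630.52819548 124.43180558 109.        ] [630.60051624 123.77478108 109.        ]
[623.09919354 141.53380162 109.        ]
[638.16003562 141.80359925 109.        ]
[638.5472423  106.17458597 109.        ]
[623.13267274 106.16935042 109.        ]
pin [625.36001519  10.36216205 101.        ]
slotend [608.31675066 123.70787641  90.        ]
gap [614.38491206  61.87041333  90.        ] [822.24115866  63.46078166  90.        ]
eye [-8.97856356 75.88230871 -5.3       ]
eye [10.41753402 75.75682324 -5.3       ]
eye [10.73200265 50.21474596 -5.3       ]
eye [-9.09639905 50.18897837 -5.3       ]
end [-20.760991    85.05636019  -5.3       ]
end [22.47279814 84.96153718 -5.3       ]
```

Measured from the same picture, the stud is at (630.6,124.0) and the pin at (625.4,10.4). The units' yaw is about 0.5°, so the stud sits roughly 6 mm back in its slot. I'll plan the side-on hooking path for the most clearance.

```bash
cat > plan.py <<'E'
import numpy as np, heapq
from scipy.ndimage import label
def sdf(p,b): # box (x0,x1,z0,z1)
    d0=np.maximum(b[0]-p[...,0],p[...,0]-b[1]);d1=np.maximum(b[2]-p[...,1],p[...,1]-b[3])
    return np.hypot(np.maximum(d0,0),np.maximum(d1,0))+np.minimum(np.maximum(d0,d1),0)
def pts(b,h=1.):
    x=np.linspace(b[0],b[1],int((b[1]-b[0])/h)+2);z=np.linspace(b[2],b[3],int((b[3]-b[2])/h)+2)
    return np.r_[np.c_[x,0*x+b[2]],np.c_[x,0*x+b[3]],np.c_[0*z+b[0],z],np.c_[0*z+b[1],z]]
obs=[(-5,5,-5,15.),(-18,18,15,19.),(-119,-109,-5,7.),(-118,-110,7,11.)]
pl=[(13,22.5,-2.5,2.5),(-107,-13,-2.5,2.5),(-130,-121,-2.5,2.5)]
th=np.radians(np.arange(0,41,2.));Y=np.arange(-12,40.1,1.);Zs=np.arange(2.5,60,1.)
YY,ZZ=np.meshgrid(Y,Zs,indexing='ij');C=np.stack([YY,ZZ],-1)
cl=np.full((len(th),)+YY.shape,99.)
for i,t in enumerate(th):
    A=np.array([[np.cos(t),-np.sin(t)],[np.sin(t),np.cos(t)]]) # rows->world: (x c+z s, -x s+z c)
    for b in pl:
        w=pts(b)@A
        P=C[:,:,None]+w
        for o in obs:
            cl[i]=np.minimum(cl[i],sdf(P,o).min(-1))
        cl[i][P[...,1].min(-1)<-0.01]=-9
        for o in obs:
            q=(pts(o)-C[:,:,None])@A.T
            cl[i]=np.minimum(cl[i],sdf(q,b).min(-1))
cl=np.minimum(cl,5)
s=(15,int(np.argmin(abs(Y-25))),int(np.argmin(abs(Zs-50.5))));g=(0,int(np.argmin(abs(Y-0))),0)
print('start/goal clr',cl[s],cl[g])
cost={s:0};par={};h=[(0,s)]
while h:
    c,u=heapq.heappop(h)
    if u==g:break
    if c>cost[u]:continue
    for d in np.ndindex(3,3,3):
        v=(u[0]+d[0]-1,u[1]+d[1]-1,u[2]+d[2]-1)
        if v==u or min(v)<0 or v[0]>=len(th) or v[1]>=len(Y) or v[2]>=len(Zs):continue
        k=cl[v]
        if k<=0.05:continue
        n=c+np.linalg.norm(np.array(d)-1)*(1+40*np.exp(-k*1.5))
        if n<cost.get(v,1e9):cost[v]=n;par[v]=u;heapq.heappush(h,(n,v))
path=[g]
while path[-1]!=s:path.append(par[path[-1]])
path=path[::-1]
for u in path[::2]+[g]:print(round(np.degrees(th[u[0]])),Y[u[1]],Zs[u[2]],round(cl[u],2))
E
python3 plan.py
```

```text
start/goal clr 5.0 2.0
30 25.0 50.5 5.0
30 25.0 48.5 5.0
30 25.0 46.5 5.0
30 25.0 44.5 5.0
30 25.0 42.5 5.0
30 25.0 40.5 5.0
30 25.0 38.5 5.0
30 25.0 36.5 5.0
30 25.0 34.5 5.0
30 23.0 32.5 5.0
30 21.0 30.5 5.0
30 19.0 28.5 5.0
30 17.0 26.5 5.0
32 15.0 24.5 5.0
34 13.0 22.5 4.75
38 11.0 20.5 4.1
38 9.0 18.5 3.76
38 7.0 17.5 3.62
38 5.0 17.5 3.53
38 3.0 17.5 3.53
38 1.0 17.5 3.53
34 -1.0 16.5 2.7
30 -3.0 16.5 1.83
26 -4.0 16.5 0.95
22 -5.0 16.5 0.05
18 -6.0 15.5 0.51
14 -6.0 14.5 0.27
10 -6.0 13.5 0.37
6 -6.0 11.5 0.67
4 -5.0 9.5 2.08
6 -3.0 7.5 3.39
6 -1.0 5.5 3.95
2 0.0 3.5 1.95
0 0.0 2.5 2.0
```

```bash
sed -e 's/np.arange(0,41,2.)/np.arange(0,43,2.)/' -e 's/np.arange(-12,40.1,1.)/np.arange(-10,30.1,.5)/' -e 's/np.arange(2.5,60,1.)/np.arange(2.5,40,.5)/' -e 's/40\*np.exp(-k\*1.5)/300*np.exp(-k*5)/' -e 's/50.5/38/' -e 's/path\[::2\]/path[::3]/' plan.py > plan2.py; time python3 plan2.py
```

```text
start/goal clr 5.0 2.0
30 25.0 38.0 5.0
30 23.5 36.5 5.0
30 22.0 35.0 5.0
30 20.5 33.5 5.0
30 19.0 32.0 5.0
30 17.5 30.5 5.0
30 16.0 29.0 5.0
30 14.5 27.5 5.0
30 13.5 26.0 5.0
30 13.0 24.5 5.0
30 11.5 23.0 3.57
30 10.0 21.5 2.82
30 8.5 20.0 2.27
30 7.0 18.5 1.72
30 5.5 17.0 2.33
30 4.0 17.0 2.33
30 2.5 17.0 2.33
30 1.0 17.0 2.33
30 -0.5 17.0 2.33
30 -2.0 17.0 2.33
28 -3.5 17.0 1.8
24 -5.0 17.0 0.86
18 -6.0 16.0 0.59
12 -6.5 14.5 0.7
8 -6.5 13.0 1.03
4 -6.5 11.5 1.29
4 -6.0 10.0 1.79
6 -4.5 8.5 2.55
6 -3.0 7.0 3.89
6 -1.5 5.5 3.68
2 0.0 4.0 1.97
0 0.0 2.5 2.0
0 0.0 2.5 2.0
real	0m12.511s
user	0m12.509s
sys	0m0.604s
```

```bash
cat >> h.py <<'E'
STUD=np.array([630.6,124.0]); OFF=np.array([63.0,0.8,7.8]); UY=np.radians(90.5)
def pose(y,z,tilt,x=0.,yaw=UY,stud=None,off=None):
    stud=STUD if stud is None else stud; off=OFF if off is None else off
    R=RT([np.pi,0,yaw])*Ro.from_euler('y',-tilt,degrees=True)
    a=UY-np.pi/2
    E=np.array([stud[0]+x*np.cos(a)-y*np.sin(a),stud[1]+x*np.sin(a)+y*np.cos(a),90+z])
    return E-R.apply(off),R
E
python3 - <<'E'
from h import *
s=ctrl.read_state();P=s['eef_pos'];R=RT(s['tool_rot'])
rows(P,R,[pose(20,45,30)],[10],1)
E
```

```text
10 [[[0,-0.067,-0.001,0.05,0.039,0.037,1],[-0.001,-0.067,-0.001,0.052,0.04,0.034,1],[0,-0.067,-0.001,0.054,0.04,0.032,1],[-0.001,-0.067,-0.001,0.055,0.04,0.029,1],[0,-0.067,-0.001,0.056,0.039,0.026,1],[-0.001,-0.066,-0.001,0.058,0.04,0.023,1],[0,-0.067,-0.001,0.059,0.04,0.02,1],[-0.001,-0.066,-0.001,0.06,0.039,0.017,1],[0,-0.067,-0.001,0.06,0.04,0.014,1],[-0.001,-0.066,-0.001,0.061,0.039,0.01,1]]] [630.   93.3 173.3]
```

Request:
{"api": "step_arm", "payload": {"series": [[[0, -0.067, -0.001, 0.05, 0.039, 0.037, 1], [0, -0.067, -0.001, 0.052, 0.04, 0.034, 1], [0, -0.067, -0.001, 0.054, 0.04, 0.032, 1], [0, -0.067, -0.001, 0.055, 0.04, 0.029, 1], [0, -0.067, -0.001, 0.056, 0.039, 0.026, 1], [-0.001, -0.066, -0.001, 0.058, 0.04, 0.023, 1], [0, -0.067, -0.001, 0.059, 0.04, 0.02, 1], [-0.001, -0.066, -0.001, 0.06, 0.039, 0.017, 1], [0, -0.067, -0.001, 0.06, 0.04, 0.014, 1], [-0.001, -0.066, -0.001, 0.061, 0.039, 0.01, 1], [0, 0, 0, 0, 0, 0, 1], [0, 0, 0, 0, 0, 0, 1]]]}}

```text
clock: 9.75
eef_pos: [630.2, 93.5, 173.0]
tool_rot: [-3.139, 0.523, 1.58]
force: [0.3, -0.3, -2.2]
width: 12.4
gripper_force: 58.9
```

```bash
python3 - <<'E'
from h import *
p=ctrl.get_image('wrist');save(p,'w3')
np.savez('w3.npz',**{k:np.array(p[k]) for k in('img','fx','fy','cx','cy','R','t')})
s=ctrl.read_state();print(s['clock'],s['eef_pos'],np.degrees(s['tool_rot']),s['qpos'],s['force'],s['width'])
R=RT(s['tool_rot']);E=s['eef_pos']+R.apply(OFF);print('eye',E-np.r_[STUD,90], R.as_matrix()[:,0])
c=proj(p,np.r_[STUD,109],True).astype(int);print(c, proj(p,E,True))
x0,y0=min(max(c[0]-75,0),490),max(c[1]-75,0)
cv2.imwrite('pics/c3.png',cv2.resize(p['img'][y0:y0+150,x0:x0+150,::-1],None,fx=4,fy=4,interpolation=cv2.INTER_CUBIC));print(x0,y0)
E
```

```text
9.8 [630.16292295  92.56048745 173.84476987] [-179.94128158   29.98203489   90.40535735] [-0.98427905  1.13373697  1.22406063  1.5237327  -0.55945404  1.1222538
  0.19844841] [-0.04459328 -0.70629102 -1.8192011 ] 13.015786823344655
eye [-3.57750720e-03  1.92360077e+01  4.56049513e+01] [-0.00612803  0.86616046 -0.49972843]
[319 137] [320.00732593 138.13845932]
244 62
```

View pics/c3.png

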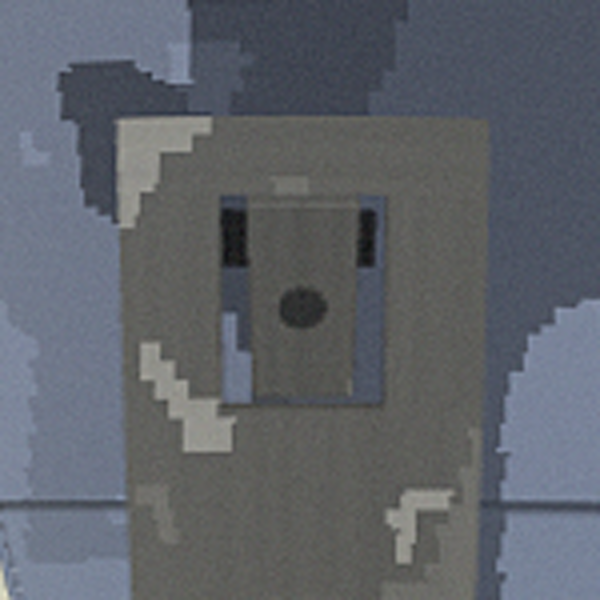

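The head shows squarely through the eye: dot at crop (302,308), eye spanning x 220–386 and y 195–405. I'll turn that into relative offsets.

```bash
python3 - <<'E'
from h import *
p=dict(np.load('w3.npz'));f=lambda x,y:(244+x/4,62+y/4)
print('stud',atz(p,f(302,308),109,True))
T=np.array([630.16,92.56,173.84]);R=RT(np.radians([-179.94,29.98,90.405]))
# eye corners on upper face plane: tool z = 5.3
for q in((220,195),(386,195),(384,405),(221,405)):
    c,d=ray(p,f(*q),True);n=R.apply([0,0,1]);k=((T+R.apply([0,0,5.3])-c)@n)/(d@n)
    print('eye corner in tool',np.round(R.inv().apply(c+k*d-T),2))
for yy in (-18,18):
    print('head end',(proj(p,[STUD[0],STUD[1]+yy,109],True)-[244,62])*4)
s=ctrl.read_state();P=s['eef_pos'];R=RT(s['tool_rot']);print(P)
W=[pose(14,27,30),pose(9,20.5,30),pose(5.5,17,30),pose(-2,17,30)]
P,R=rows(P,R,W,[5,3,3,0+1*4],1)
E
```

```text
stud [630.45745735 123.16438185 109.        ]
eye corner in tool [76.51 -9.2   5.3 ]
eye corner in tool [76.57 10.47  5.3 ]
eye corner in tool [50.99 10.6   5.3 ]
eye corner in tool [50.94 -9.3   5.3 ]
head end [301.95477832 395.50331218]
head end [304.20339911 200.3398429 ]
[630.16292295  92.56048745 173.84476987]
15 [[[0,0,0,0.006,0,0.025,1],[-0.001,0,0,0.006,0,0.025,1],[0,0,-0.001,0.007,0,0.025,1],[-0.001,0,0,0.006,0,0.025,1],[0,0,-0.001,0.007,0,0.025,1],[0,0,0,-0.002,0,0.018,1],[0,0,0,-0.003,0,0.018,1],[0,0,0,-0.002,0,0.018,1],[0,0,0,-0.003,0,0.011,1],[0,0,0,-0.003,0,0.01,1],[0,0,0,-0.003,0,0.011,1],[0,0,0,-0.011,0,0.006,1],[0,0,0,-0.011,0,0.006,1],[0,0,0,-0.011,0,0.006,1],[0,0,0,-0.01,0,0.007,1]]] [630.3  71.4 145.2]
```

```bash
sed -i 's/STUD=np.array(\[630.6,124.0\]); OFF=np.array(\[63.0,0.8,7.8\])/STUD=np.array([630.5,123.6]); OFF=np.array([63.4,0.7,7.8])/' h.py
cat >> h.py <<'E'
def avg(n=6):
    L=[]
    for i in range(n):
        s=ctrl.read_state();L.append(np.r_[s['eef_pos'],RT(s['tool_rot']).as_rotvec(),s['force']]);ctrl.get_image('side')
    L=np.array(L);print('t',s['clock'],'std',L[:,:3].std(0).round(2),'mean',L[:,:3].mean(0).round(2),'F',L[:,6:].mean(0).round(1),'q3',s['qpos'][2].round(3))
    q=Ro.from_rotvec(L[:,3:6]).mean();return L[:,:3].mean(0),q
def rel(P,R):
    E=P+R.apply(OFF);d=E-np.r_[STUD,90];a=UY-np.pi/2
    x=R.as_matrix()[:,0];print('eye x,y,z',np.round([d[0]*np.cos(a)+d[1]*np.sin(a),-d[0]*np.sin(a)+d[1]*np.cos(a),d[2]],2),'tilt',np.degrees(np.arcsin(-x[2])).round(2),'yaw',np.degrees(np.arctan2(x[1],x[0])).round(2))
E
python3 - <<'E'
from h import *
P,R=avg();rel(P,R)
W=[pose(14,27,30),pose(9,20.5,30),pose(5.5,17,30)]
rows(P,R,W,[4,2,3],1)
E
```

```text
t 10.05 std [0.11 0.32 0.18] mean [630.33  92.63 174.08] F [-0.3 -0.3 -2.4] q3 1.224
eye x,y,z [ 0.38 20.07 45.67] tilt 29.95 yaw 90.36
9 [[[0,0,-0.001,0.007,0,0.032,1],[-0.001,0,-0.001,0.007,-0.001,0.032,1],[0,-0.001,0,0.007,0,0.032,1],[-0.001,0,-0.001,0.006,-0.001,0.032,1],[0,0,0,-0.004,0,0.027,1],[0,0,0,-0.003,0,0.027,1],[0,0,0,-0.003,0,0.011,1],[0,0,0,-0.003,0,0.01,1],[0,0,0,-0.003,0,0.011,1]]] [630.1  78.  145.4]
```

Request:
{"api": "step_arm", "payload": {"series": [[[0, 0, -0.001, 0.007, 0, 0.032, 1], [0, 0, 0, 0.007, -0.001, 0.032, 1], [0, 0, 0, 0.007, 0, 0.032, 1], [0, 0, 0, 0.006, -0.001, 0.032, 1], [0, 0, 0, -0.004, 0, 0.027, 1], [0, 0, 0, -0.003, 0, 0.027, 1], [0, 0, 0, -0.003, 0, 0.011, 1], [0, 0, 0, -0.003, 0, 0.01, 1], [0, 0, 0, -0.003, 0, 0.011, 1], [0, 0, 0, 0, 0, 0, 1]]]}}

```text
clock: 11.1
eef_pos: [630.3, 79.3, 144.4]
tool_rot: [-3.14, 0.524, 1.581]
force: [-0.7, -0.2, -1.9]
width: 12.4
gripper_force: 58.9
```

```bash
python3 - <<'E'
from h import *
P,R=avg();rel(P,R)
rows(P,R,[pose(2,17,30),pose(-2,17,30)],[3,4],1)
E
```

```text
t 11.35 std [0.07 0.12 0.05] mean [630.37  79.49 144.49] F [-0.  -0.  -3.1] q3 1.197
eye x,y,z [ 0.11  6.9  16.03] tilt 30.0 yaw 90.57
7 [[[0,0,0,-0.011,0,0.004,1],[-0.001,0,0.001,-0.01,-0.001,0.003,1],[0,0,0,-0.011,0,0.004,1],[0,0,0,-0.006,0,0.003,1],[0,0,0,-0.006,0,0.003,1],[0,0,0,-0.005,0,0.004,1],[0,0,0,-0.006,0,0.003,1]]] [630.3  70.5 145.5]
```

Request:
{"api": "step_arm", "payload": {"series": [[[0, 0, 0, -0.011, 0, 0.004, 1], [0, 0, 0.001, -0.01, -0.001, 0.003, 1], [0, 0, 0, -0.011, 0, 0.004, 1], [0, 0, 0, -0.006, 0, 0.003, 1], [0, 0, 0, -0.006, 0, 0.003, 1], [0, 0, 0, -0.005, 0, 0.004, 1], [0, 0, 0, -0.006, 0, 0.003, 1], [0, 0, 0, 0, 0, 0, 1]]]}}

```text
clock: 12.2
eef_pos: [630.2, 70.3, 145.4]
tool_rot: [-3.14, 0.524, 1.58]
force: [-0.2, -0.4, -2.4]
width: 12.8
gripper_force: 58.9
```

```bash
python3 - <<'E'
from h import *
p=ctrl.get_image('wrist')
P,R=avg();rel(P,R)
c=proj(p,P+R.apply(OFF),True).astype(int);x0,y0=c-70;print(x0,y0)
np.savez('w4.npz',**{k:np.array(p[k]) for k in('img','fx','fy','cx','cy','R','t')})
cv2.imwrite('pics/c4.png',cv2.resize(p['img'][y0:y0+140,x0:x0+140,::-1],None,fx=4,fy=4,interpolation=cv2.INTER_CUBIC))
rows(P,R,[pose(-3.5,17,28),pose(-5,17,24),pose(-6,16,18),pose(-6.5,14.5,12)],[2,2,3,3],1)
E
```

```text
t 12.5 std [0.01 0.05 0.01] mean [630.26  70.56 145.41] F [-0.4  0.3 -2.5] q3 1.197
eye x,y,z [-0.04 -2.03 16.95] tilt 30.01 yaw 90.52
249 64
10 [[[-0.001,0.022,0,-0.005,0,0.01,1],[0,0.023,0,-0.005,0,0.009,1],[0,0.044,0,-0.006,0,0.017,1],[0,0.044,0,-0.006,0,0.017,1],[0,0.045,0,-0.002,0,0.018,1],[0,0.044,0,-0.003,0,0.018,1],[0,0.045,0,-0.004,0,0.017,1],[0,0.044,0,-0.001,0,0.018,1],[0,0.045,0,-0.002,0,0.019,1],[0,0.044,0,-0.002,0,0.018,1]]] [630.4  56.7 125.4]
```

View pics/c4.png

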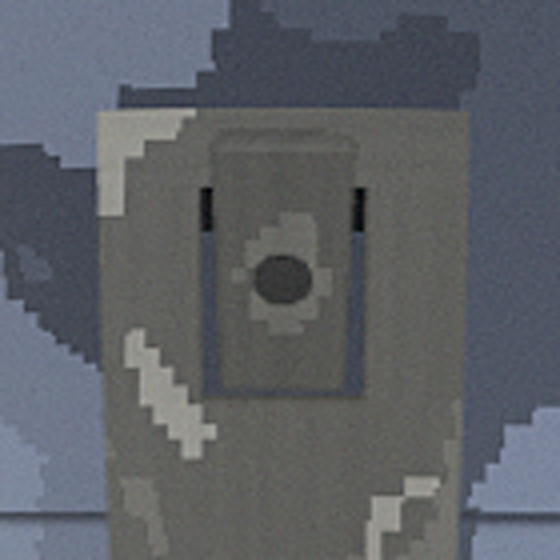

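The head's far end now lies over the outer bar, so the bar is hooked under it. The near end, at crop row 388, is just clear of the eye's near edge at row 396.

```bash
python3 - <<'E'
from h import *
p=dict(np.load('w4.npz'));f=lambda x,y:(249+x/4,64+y/4)
print('stud',atz(p,f(282,280),109,True),'near end',atz(p,f(283,388.5),109,True),'far',atz(p,f(282,150),109,True))
T=np.array([630.26,70.56,145.41]);_,R=pose(0,0,30)
for q in((284,397),):
    c,d=ray(p,f(*q),True);n=R.apply([0,0,1]);k=((T+R.apply([0,0,5.3])-c)@n)/(d@n);print('near edge tool',R.inv().apply(c+k*d-T))
    k=((T+R.apply([0,0,10.3])-c)@n)/(d@n);print('near edge if lower',R.inv().apply(c+k*d-T))
E
```

```text
stud [630.42373722 123.20481194 109.        ] near end [630.69981348 106.04143001 109.        ] far [630.26961137 141.16427631 109.        ]
near edge tool [49.4338798   0.87667716  5.3       ]
near edge if lower [48.47864002  0.87824657 10.3       ]
```

Request:
{"api": "step_arm", "payload": {"series": [[[0, 0.022, 0, -0.005, 0, 0.01, 1], [0, 0.023, 0, -0.005, 0, 0.009, 1], [0, 0.044, 0, -0.006, 0, 0.017, 1], [0, 0.044, 0, -0.006, 0, 0.017, 1], [0, 0, 0, 0, 0, 0, 1]]]}}

```text
clock: 13.05
eef_pos: [630.1, 63.1, 140.5]
tool_rot: [-3.141, 0.415, 1.576]
force: [-0.9, 1.4, -1.8]
width: 12.7
gripper_force: 59.2
```

```bash
python3 - <<'E'
from h import *
P,R=avg(4);rel(P,R)
rows(P,R,[pose(-5.7,16.5,21),pose(-6,16,18),pose(-6.5,14.5,12)],[2,2,4],1)
E
```

```text
t 13.2 std [0.16 0.24 0.08] mean [630.32  63.51 140.39] F [ 0.  1. -2.] q3 1.146
eye x,y,z [ 0.07 -5.29 17.57] tilt 23.91 yaw 90.42
8 [[[-0.001,0.032,-0.001,-0.001,0,0.015,1],[0,0.033,-0.001,-0.001,0,0.014,1],[0,0.033,0,-0.001,0,0.013,1],[0,0.033,0,-0.002,0,0.013,1],[0,0.033,0,-0.001,0,0.014,1],[0,0.034,0,-0.001,0,0.014,1],[0,0.033,0,-0.002,0,0.013,1],[-0.001,0.034,0,-0.002,0,0.014,1]]] [630.4  56.6 125.3]
```

Request:
{"api": "step_arm", "payload": {"series": [[[0, 0.032, -0.001, -0.001, 0, 0.015, 1], [0, 0.033, -0.001, -0.001, 0, 0.014, 1], [0, 0.033, 0, -0.001, 0, 0.013, 1], [0, 0.033, 0, -0.002, 0, 0.013, 1], [0, 0, 0, 0, 0, 0, 1]]]}}

```text
clock: 13.75
eef_pos: [630.1, 59.7, 132.6]
tool_rot: [-3.14, 0.313, 1.579]
force: [-0.5, 1.1, -1.9]
width: 12.3
gripper_force: 58.9
```

```bash
python3 - <<'E'
from h import *
P,R=avg(4);rel(P,R)
rows(P,R,[pose(-6.5,14.5,12),pose(-6.5,13,8)],[4,3],1)
E
```

```text
t 13.9 std [0.08 0.12 0.04] mean [630.18  59.86 132.69] F [-0.6  1.7 -2.1] q3 1.088
eye x,y,z [-0.24 -5.88 15.62] tilt 18.06 yaw 90.55
7 [[[-0.001,0.034,0,-0.001,0,0.013,1],[0,0.034,0,-0.002,0,0.013,1],[-0.001,0.033,0,-0.002,0.001,0.014,1],[0,0.034,0.001,-0.002,0,0.013,1],[0,0.029,0,0,0,0.013,1],[0,0.03,0,-0.001,0,0.013,1],[0,0.029,0,0,0,0.013,1]]] [630.4  55.5 119.6]
```

Request:
{"api": "step_arm", "payload": {"series": [[[0, 0.034, 0, 0, 0, 0.013, 1], [0, 0.034, 0, -0.001, 0, 0.013, 1], [0, 0.033, 0, -0.002, 0.001, 0.014, 1], [0, 0.034, 0.001, -0.002, 0, 0.013, 1], [0, 0.029, 0, 0, 0, 0.013, 1], [0, 0.03, 0, 0, 0, 0.013, 1], [0, 0.029, 0, 0, 0, 0.013, 1], [0, 0, 0, 0, 0, 0, 1]]]}}

```text
clock: 14.75
eef_pos: [630.5, 55.4, 119.4]
tool_rot: [-3.14, 0.14, 1.578]
force: [-0.1, 0.6, -2.8]
width: 12.9
gripper_force: 58.8
```

```bash
python3 - <<'E'
from h import *
P,R=avg(4);rel(P,R)
rows(P,R,[pose(-6,10,5),pose(-3,7.5,6)],[4,4],1)
E
```

```text
t 14.9 std [0.06 0.19 0.03] mean [630.57  55.64 119.45] F [ 0.1  0.2 -2.2] q3 0.979
eye x,y,z [ 0.17 -6.28 12.82] tilt 8.08 yaw 90.49
8 [[[0,0.017,0,0.001,0,0.01,1],[-0.001,0.017,0,0,0,0.01,1],[0,0.017,0,0,-0.001,0.011,1],[-0.001,0.017,0,0,0,0.01,1],[0,-0.005,0,0.006,0,0.002,1],[0,-0.006,0,0.006,0,0.002,1],[0,-0.005,0,0.005,0,0.002,1],[0,-0.006,0,0.006,0,0.001,1]]] [630.4  58.4 112. ]
```

Request:
{"api": "step_arm", "payload": {"series": [[[0, 0.017, 0, 0.001, 0, 0.01, 1], [0, 0.017, 0, 0, 0, 0.01, 1], [0, 0.017, 0, 0, -0.001, 0.011, 1], [-0.001, 0.017, 0, 0, 0, 0.01, 1], [0, -0.005, 0, 0.006, 0, 0.002, 1], [0, -0.006, 0, 0.006, 0, 0.002, 1], [0, -0.005, 0, 0.005, 0, 0.002, 1], [0, -0.006, 0, 0.006, 0, 0.001, 1], [0, 0, 0, 0, 0, 0, 1]]]}}

```text
clock: 15.85
eef_pos: [630.3, 59.7, 111.7]
tool_rot: [-3.141, 0.105, 1.581]
force: [-0.3, 0.5, -2.0]
width: 12.7
gripper_force: 58.9
```

```bash
python3 - <<'E'
from h import *
P,R=avg(4);rel(P,R)
rows(P,R,[pose(0.4,7,7,-1.5,np.radians(88.2))],[6],1)
E
```

```text
t 16.0 std [0.01 0.29 0.09] mean [630.29  59.28 111.78] F [ 0.2  0.1 -2.2] q3 0.95
eye x,y,z [-0.16 -2.09  7.36] tilt 6.03 yaw 90.58
6 [[[0.001,-0.004,0.009,0.003,-0.004,-0.001,1],[0.001,-0.003,0.009,0.003,-0.004,-0.001,1],[0.001,-0.004,0.009,0.003,-0.005,-0.001,1],[0.001,-0.003,0.008,0.003,-0.004,-0.001,1],[0,-0.004,0.009,0.003,-0.005,-0.001,1],[0.001,-0.003,0.008,0.003,-0.004,-0.002,1]]] [626.4  62.1 112.5]
```

Request:
{"api": "step_arm", "payload": {"series": [[[0.001, -0.004, 0.009, 0.003, -0.004, -0.001, 1], [0.001, -0.003, 0.009, 0.003, -0.004, -0.001, 1], [0.001, -0.004, 0.009, 0.003, -0.005, -0.001, 1], [0.001, -0.003, 0.008, 0.003, -0.004, -0.001, 1], [0, -0.004, 0.009, 0.003, -0.005, -0.001, 1], [0.001, -0.003, 0.008, 0.003, -0.004, -0.002, 1], [0, 0, 0, 0, 0, 0, 1]]]}}

```text
clock: 16.75
eef_pos: [626.4, 62.0, 112.6]
tool_rot: [-3.142, 0.122, 1.539]
force: [-0.4, -0.0, -2.9]
width: 12.5
gripper_force: 58.9
```

```bash
python3 - <<'E'
from h import *
P,R=avg(4);rel(P,R)
h=P+R.apply([OFF[0]-114,OFF[1],OFF[2]]);print('hole',h)
y=np.radians(88.2)
# stages: keep hole y right while levelling
P,R=rows(P,R,[pose(.4,5,4,-1.5,y),pose(.4,4,2,-1.5,y)],[5,4],1)
print('hole',P+R.apply([OFF[0]-114,OFF[1],OFF[2]]))
E
```

```text
t 16.9 std [0.03 0.13 0.03] mean [626.41  61.81 112.62] F [-0.2 -0.5 -3. ] q3 0.971
eye x,y,z [-1.42  0.16  7.17] tilt 6.97 yaw 88.19
hole [625.49488619  10.64395711 111.01676528]
9 [[[0,0.013,0,0,0,0.007,1],[0,0.013,0,0,0,0.007,1],[0,0.013,0,0,0,0.007,1],[0,0.014,0,0,0,0.008,1],[0,0.013,0,0,0,0.007,1],[0,0.011,0,0,0,0.005,1],[0,0.011,0,0,0,0.006,1],[0,0.011,0,0,0,0.005,1],[0,0.012,0,-0.001,0,0.006,1]]] [626.4  60.9 104. ]
hole [625.4778067   10.09774463  97.90732208]
```

Request:
{"api": "step_arm", "payload": {"series": [[[0, 0.013, 0, 0, 0, 0.007, 1], [0, 0.013, 0, 0, 0, 0.007, 1], [0, 0.013, 0, 0, 0, 0.007, 1], [0, 0.014, 0, 0, 0, 0.008, 1], [0, 0.013, 0, 0, 0, 0.007, 1], [0, 0, 0, 0, 0, 0, 1]]]}}

```text
clock: 17.55
eef_pos: [626.3, 60.5, 107.3]
tool_rot: [3.142, 0.069, 1.538]
force: [-0.1, 0.3, -2.3]
width: 12.8
gripper_force: 58.9
```

```bash
python3 - <<'E'
from h import *
P,R=avg(4);rel(P,R)
print('hole',P+R.apply([OFF[0]-114,OFF[1],OFF[2]]))
y=np.radians(88.2)
rows(P,R,[pose(.4,4,2,-1.5,y),pose(.4,3.2,0,-1.5,y)],[4,4],1)
E
```

```text
t 17.7 std [0.04 0.29 0.01] mean [626.4   60.86 107.28] F [-0.3  0.2 -2.5] q3 0.935
eye x,y,z [-1.37 -0.08  5.09] tilt 3.99 yaw 88.15
hole [625.45295012   9.84742633 103.02183035]
8 [[[0,0.011,0,0.001,0,0.005,1],[0,0.011,0,0,0,0.006,1],[0,0.011,-0.001,0,0,0.005,1],[0,0.011,0,0.001,-0.001,0.006,1],[0,0.011,0,0,0,0.005,1],[0,0.011,0,-0.001,0,0.005,1],[0,0.011,0,0,0,0.005,1],[0,0.012,0,-0.001,0,0.005,1]]] [626.2  60.6 101. ]
```

Request:
{"api": "step_arm", "payload": {"series": [[[0, 0.011, 0, 0.001, 0, 0.005, 1], [0, 0.011, 0, 0.001, 0, 0.006, 1], [0, 0.011, 0, 0, 0, 0.005, 1], [0, 0.011, 0, 0.001, 0, 0.006, 1], [0, 0, 0, 0, 0, 0, 1]]]}}

```text
clock: 18.25
eef_pos: [626.3, 60.9, 103.9]
tool_rot: [-3.141, 0.035, 1.538]
force: [-0.0, 0.4, -2.1]
width: 12.9
gripper_force: 58.9
```

```bash
python3 - <<'E'
from h import *
P,R=avg(4);rel(P,R)
print('hole',P+R.apply([OFF[0]-114,OFF[1],OFF[2]]))
y=np.radians(88.2)
rows(P,R,[pose(.4,3.2,0,-1.5,y)],[5],1)
E
```

```text
t 18.4 std [0.07 0.21 0.02] mean [626.41  61.15 103.96] F [-0.1 -0.3 -2.3] q3 0.911
eye x,y,z [-1.35  0.6   3.95] tilt 2.01 yaw 88.15
hole [625.4667153   10.31629832  97.94343498]
5 [[[0,0.009,0,-0.001,0,0.004,1],[0,0.009,0,0,0,0.004,1],[0,0.009,0,-0.001,0,0.004,1],[0,0.009,-0.001,-0.001,0,0.004,1],[0,0.009,0,0,-0.001,0.004,1]]] [626.2  60.6 101. ]
```

Request:
{"api": "step_arm", "payload": {"series": [[[0, 0.009, 0, -0.001, 0, 0.004, 1], [0, 0.009, 0, 0, 0, 0.004, 1], [0, 0.009, 0, -0.001, 0, 0.004, 1], [0, 0.009, 0, 0, 0, 0.004, 1], [0, 0.009, 0, 0, 0, 0.004, 1], [0, 0, 0, 0, 0, 0, 1]]]}}

```text
clock: 19.05
eef_pos: [626.4, 60.6, 101.0]
tool_rot: [-3.142, -0.0, 1.538]
force: [0.3, 0.2, -1.9]
width: 12.6
gripper_force: 58.9
```

```bash
python3 - <<'E'
from h import *
P,R=avg(4);rel(P,R)
print('hole',P+R.apply([OFF[0]-114,OFF[1],OFF[2]]))
E
```

```text
t 19.2 std [0.03 0.18 0.02] mean [626.41  60.86 100.96] F [-0.2  0.1 -2.5] q3 0.886
eye x,y,z [-1.35  0.62  3.17] tilt -0.01 yaw 88.16
hole [625.48216499  10.26634957  93.14610492]
```

Request:
{"api": "step_arm", "payload": {"series": [[[0, 0, 0, 0, 0, 0.003, 1], [0, 0, 0, 0, 0, 0.003, 1], [0, 0, 0, 0, 0, 0, 1]]]}}

```text
clock: 19.55
eef_pos: [626.5, 61.1, 100.4]
tool_rot: [3.141, -0.0, 1.539]
force: [-0.6, -0.3, 2.4]
width: 12.3
gripper_force: 59.3
```

Request:
{"api": "step_arm", "payload": {"series": [[[0, 0, 0, 0, 0, 0.003, 1], [0, 0, 0, 0, 0, 0, 1]]]}}

```text
clock: 19.75
eef_pos: [626.5, 61.1, 100.4]
tool_rot: [3.141, -0.001, 1.539]
force: [-2.1, 0.9, 5.3]
width: 12.3
gripper_force: 60.0
```

Request:
{"api": "step_arm", "payload": {"series": [[[0, 0, 0, 0, 0, 0, 0.7], [0, 0, 0, 0, 0, 0, 0.5], [0, 0, 0, 0, 0, 0, 0.4], [0, 0, 0, 0, 0, 0, 0.4], [0, 0, 0, 0, 0, 0, 0.4], [0, 0, 0, 0, 0, 0, 0.4]]]}}

```text
clock: 20.35
eef_pos: [626.4, 61.0, 99.5]
tool_rot: [-3.142, -0.0, 1.539]
force: [0.1, -0.2, 0.1]
width: 51.3
gripper_force: 0.0
```

Request:
{"api": "step_arm", "payload": {"series": [[[0, 0, 0, 0, 0, -0.03, 0.4], [0, 0, 0, 0, 0, -0.06, 0.4], [0, 0, 0, 0, 0, -0.1, 0.4], [0, 0, 0, 0, 0, -0.2, 0.4], [0, 0, 0, 0, 0, -0.2, 0.4], [0, 0, 0, 0, 0, -0.2, 0.4], [0, 0, 0, -0.25, 0, -0.1, 0.4], [0, 0, 0, -0.25, 0, 0, 0.4], [0, 0, 0, 0, 0, 0, 0.4]]]}}

```text
clock: 21.25
eef_pos: [623.5, -21.6, 236.5]
tool_rot: [3.138, 0.004, 1.53]
force: [-0.8, -0.5, -0.5]
width: 50.9
gripper_force: 0.0
```

```bash
python3 - <<'E'
from h import *
p=ctrl.get_image('wrist')
s=ctrl.read_state();print(s['clock'],s['eef_pos'],s['width'],s['force'])
c=[proj(p,X,True) for X in([630.5,123.6,109],[625.4,10.4,101])];print(c)
m=(np.array(c).mean(0)).astype(int);x0=max(m[0]-85,0);y0=max(m[1]-85,0);print(x0,y0)
cv2.imwrite('pics/c5.png',cv2.resize(p['img'][y0:y0+170,x0:x0+170,::-1],None,fx=3.5,fy=3.5,interpolation=cv2.INTER_CUBIC))
E
```

```text
21.3 [623.87223105 -17.89364677 235.51648056] 51.20611620089074 [0.15462769 1.33246516 0.93538154]
[array([319.41253028,  29.30630102]), array([318.8352674, 155.4659789])]
234 7
```

View pics/c5.png

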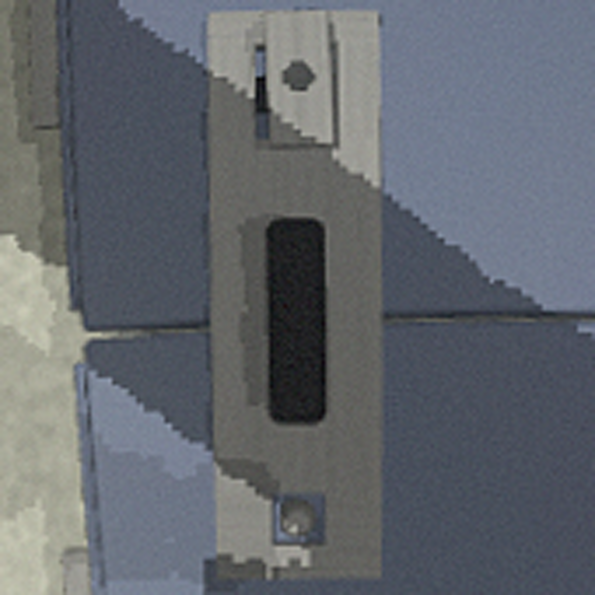

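The plate lies flat. The stud head at crop (299,77) sits over the eye, and the pin at (297,517) is centred in the square hole. The gripper is clear, so I'm handing in.

```bash
python3 -c "
from cell import ctrl
print(ctrl.finish_job())"
```

```text
the job is handed in; nothing more can be done
None
```

The linking plate is hooked under the stud's head and lies flat on both tops with its square hole over the pin; I released it and handed the job in at about 21 s, but the hand-in returned no verdict.

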